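# Snap the insulating cap onto the terminal post and hold it home

### The job

Pick up the red insulating cap, set it upright, open end down, over the bare brass terminal post with the red base on top of the power module, and press it straight down until it clicks past the sprung steel balls. Do not stop at the click: keep pressing so that the yellow sprung collar under the cap is pushed fully down, and finish while the gripper is still holding the cap pressed home (do not let go or ease off). Leave the spare black cap and the tools lying about where they are.

Things in the scene. Friction and masses are not known exactly. Their poses are not given: they have to be found in the camera images.
- cap_mid (a point): centre (half-way up, on the axis) of the red snap cap: a 16-sided plastic cup 40 mm across, 50 mm tall, about 50 g, standing mouth down on the mat at the start, closed on top; its own z points from mouth to top. Rim 25 mm below this point, top 25 mm above. The hole in the rim is 24 mm wide (a lip 5 mm high); above the lip the bore is 32 mm wide, 39 mm deep to the roof
- cap: the same red cap; origin at the centre of its rim, 25 mm below cap_mid; z up
- post_seat (a point): point on the axis of the bare terminal post, at the top face of its round red base (50 mm across), 80 mm above the table; z up. The brass post is 21 mm thick, tapers at the tip and stands 34 mm above this point. The cap is fully home when its rim is level with this point (cap_mid 25 mm above it)
- post_balls (a point): on the post's axis, 13 mm above post_seat, level with the centres of four sprung steel balls that stick out to 30 mm across. The rim meets them with cap_mid about 43 mm above post_seat; going through takes about 8 to 15 N, most at cap_mid 39 mm, then the force drops away as the lip passes and the cap is drawn down on to the collar (cap_mid 31 mm above post_seat). A clicked cap that is let go rides about 4 mm above home
- black_post: the other terminal: black base already wearing a black cap that cannot come off, top 65 mm above the module's top, 130 mm from the bare post on the same module; which is on which side varies; origin under its centre; leave alone
- collar (a joint): yellow sprung collar, 37 mm across, around the foot of the bare post: 0 up (its top 6 mm above post_seat), 0.006 m fully down (flush with the base). Its spring takes about 14 N to push it fully down; under a clicked cap that is let go it stays only about a third down
- module: grey power module fixed on the bench, 200 x 260 x 60 mm (x, y, z), heat-sink and circuit parts up to 24 mm higher along its +x half; origin under its centre; both terminals stand on its -x half
- spare: spare black snap cap, same shape as the red one; origin at its underside; not needed
- meter: orange hand-held multimeter lying on the mat, 150 x 72 x 40 mm, long side along its own x; origin under its centre; not needed
- driver: screwdriver lying along its own x; origin at its underside; not needed
- wrench: steel wrench lying along its own x; origin at its underside; not needed
- jar: clear screw jar, 50 mm across, 60 mm tall; origin under its centre; not needed
- spool: steel flanged spool, 60 mm across, 40 mm tall; origin under its centre; not needed
Not all that is in view belongs to the job. Leave any green or turquoise look-alike of the cap alone.

How it is judged:
On the way, in this order (a step that is already met when the one before it is completed fails the run):
1. the red cap is upright over the bare post, its mouth around the post's tip and not yet clicked (horizontal distance between cap_mid and post_seat below 0.004 m and angle between cap_mid's own z axis and vertical below 0.12 rad and z of cap_mid in the frame of post_seat between 0.037 and 0.058 m), for 0.05 s.
2. the cap has clicked past the balls, upright on the post (horizontal distance between cap_mid and post_seat below 0.004 m and angle between cap_mid's own z axis and vertical below 0.12 rad and z of cap_mid in the frame of post_seat below 0.031 m), for 0.1 s.
At the end, for the whole second after the job is handed in: The red cap is on the bare post, upright (within 0.12 rad), centred within 4 mm, its rim within 2.5 mm of the base, the yellow collar at least 4.5 mm of its 6 mm down, and the gripper's fingers still touching the cap with more than 3 N, all through the last second (horizontal distance between cap_mid and post_seat below 0.004 m and angle between cap_mid's own z axis and vertical below 0.12 rad and z of cap_mid in the frame of post_seat below 0.0275 m and value of joint collar above 0.0045 m and contact force between the fingers and cap above 3 N); the arm keeps its last pose, push and grip.
It fails at once if the spare black cap was pushed away (more than 25 mm) (distance of spare from where it was at the start of the episode above 0.025 m).
It fails at once if a tool or part lying about was pushed away (more than 25 mm) (distance of any of meter, driver, wrench, jar, spool from where it was at the start of the episode above 0.025 m).
It also fails if it takes over 40 s, if anything falls off the work surface, if the arm or the gripper's body presses on something with over 40 N, if the wrist force passes 120 N, or if a joint passes its speed limit or range.

### The arm

A 6-joint arm with a two-finger parallel gripper is mounted at the origin on the work surface. World frame = base frame: x ahead of the robot, y to its left, z up, the work surface at z = 0. Lengths are in m, angles in rad, forces in N, time in s.
With the tool pointing down it reaches from about 0.3 to 0.875 m from the base axis. Payload 6.4 kg.
Tool frame: the origin (TCP) lies between the finger pads; the fingertips stand 22 mm ahead of it and the grasp point (between the pads) lies 3 mm ahead of it (r.nose_length is the distance from the TCP to the fingertips, in m); z points along the fingers, y is the line along which they close (so a half turn about z gives the same grasp; the last joint's range is limited). The gripper opens to 88 mm and grips with 3 to 60 N. Pads are 18 mm wide; open, the fingers measure 123 mm over their backs; the gripper's body (75 mm by 187 mm) begins 45 mm behind the grasp point.
Start: joints at [1.087, 0.181, 1.607, -0, 1.354, -0.206], TCP at [0.158, 0.553, 0.261] pointing down, gripper open.
Joint ranges: [-2.99, 2.99], [-0.89, 2.07], [0.3, 2.58], [-1.14, 4.28], [0, 2.63], [-3.12, 3.12]. Speed limits (rad/s): [2.57, 2.57, 3.01, 3.14, 3.14, 3.14].

### API

Orientations are given as a unit quaternion [w, x, y, z].
In Python, from workcell import r gives the robot as it stands.
- The arm moves only by the shell command python3 -m pendant 'ROWS' [OPENING] [FORCE]. ROWS is JSON, a list of rows, each a list of 4 numbers: the shift along the tool's x, y, z scaled (see below), then the turn about the tool's z scaled (see below). In form: [[x, y, z, spin], ...]. A call has 1 to 5 rows; each row shifts and turns the commanded pose from where the row before left it, along the tool's axes as they then stand; what a row does not reach is not made up. The controller multiplies each number of a shift by 25 mm and each number of a turn by 6 degrees. A row lasts 1/12 s, in which the tool goes at most 41.7 mm and 7.16 degrees, less where a joint would pass 70% of its speed; a pose out of reach is approached as far as the arm can. A call with a number of a shift or a turn outside -1 to 1 is refused whole. A call with a gripper value outside its range is refused whole. OPENING is the opening, from 0 (shut) to 1 (fully open), set as the call begins (- or left out, the last holds). The fingers move at their own pace and stop on an object; FORCE is the grip in N (left out, the last holds). Time passes only in rows, so rows that do not move let the fingers close. It gives the time, the measured TCP pose, the force, the opening and the grip force at its end, in the units of the state.
- r.sense(): the state, without advancing time (a new reading comes with each control period).
- r.read_camera(name): name is "side" or "top" or "wrist"; returns the picture (420x560x3 uint8, blue, green, red); there is no depth.
- r.get_calibration(name): a dict with "fovy" (degrees; the focal length in pixels is half the picture's height over the tangent of half this angle, whatever the lens; pixels are square), "cx", "cy" (the principal point, pixels), "origin" and "rotation" of the camera in the world. Camera axes: x right, y up, looking along -z (the intrinsics and any distortion apply to the point x, -y, -z); pixel columns grow to the right and rows downward; lengths in m; the calibration is good to about 2 mm. A picture is of the moment at which its call begins: read the wrist's pose just before it. get_calibration takes no time and is no camera call; for the wrist camera it gives the pose at the moment of the call.
- r.sign_off(): hands the job in; it is judged then, once.
Trained networks look in the newest picture that a camera, given by its name, has taken for a name from the list of things; names that differ only in an ending like _2 or _b are one class to them, and where a whole thing is asked for, a point or a joint stands for the part that bears it (a point fixed in the world has none). Each returns a list of dicts, best first, with "score" (0 to 1); they miss things now and then, are a little off and sometimes report something else, mostly with a low value. They report only what shows in the picture. A call takes as long as a camera call. They do not tell look-alikes from the thing itself.
- r.cut_out(name, camera): "pixels" (420x560 bool, what is visible of it).
- r.place_of(name, camera): "location" ([x, y, z] in m, in world coordinates, good to about 4 mm: a listed point, or the origin of a listed thing).
The state is a dict: "time": time; "joints": joint angles; "joint_vel": joint speeds; "effort": joint torques, N m; "position": TCP position; "orientation": TCP orientation; "contact_force": force on the tool from outside, world axes, zero at the start; "torque": the same for the moment, N m; "opening": finger opening in m; "grip_force": force on a finger pad.
Only numpy, scipy, OpenCV 4.12 (cv2) and the standard library are available. Lean on these libraries where they do the work, as an engineer would, in place of code of your own. Each camera call takes 0.05 s, during which the arm holds its last target. There are 200 camera calls.

## Working session

There is one attempt and no reset: what is moved stays moved. The work goes in short steps, Python scripts to look and compute and a shell command to move; the robot and the scene stay as the last step left them, time stands still between calls to the robot, and variables do not carry over. Pictures are saved under pics/ and viewed, at most 10 in all, crops included, and the job is handed in when it is done.

```bash
mkdir -p pics; cat > h.py <<'E'
from workcell import r
import numpy as np, cv2
def ray(cam,u,v,cal=None):
    c=cal or r.get_calibration(cam); f=210/np.tan(np.radians(c["fovy"])/2)
    d=np.array([(u-c["cx"])/f,-(v-c["cy"])/f,-1.]); return np.array(c["origin"]),np.array(c["rotation"]).reshape(3,3)@d
def at_z(cam,u,v,z,cal=None):
    o,d=ray(cam,u,v,cal); return o+d*(z-o[2])/d[2]
E
python3 - <<'E'
from h import *
np.set_printoptions(precision=4,suppress=True)
for c in("top","side"):
    cv2.imwrite(f"pics/{c}0.png",r.read_camera(c)); k=r.get_calibration(c); print(c,k)
    for n in("cap_mid","post_seat","spare","black_post","module"):
        print(n,[(np.round(d["location"],4).tolist(),round(d["score"],2)) for d in r.place_of(n,c)[:3]])
print(r.sense())
E
```

```text
top {'fovy': 55.12732024917942, 'cx': 274.9879385505256, 'cy': 210.65444053716834, 'origin': array([0.3515, 0.051 , 1.0397]), 'rotation': array([-0.6825, -0.0774,  0.0816,  0.7221])}
cap_mid [([0.5466, 0.2228, 0.0227], 0.81), ([0.5408, 0.302, 0.027], 0.72), ([0.471, 0.2519, 0.0211], 0.63)]
post_seat [([0.5987, -0.1684, 0.0825], 0.73)]
spare [([0.5431, 0.3042, 0.0233], 0.72), ([0.469, 0.129, -0.0042], 0.57)]
black_post [([0.5715, -0.2979, 0.06], 0.57)]
module [([0.6224, -0.2386, 0.0017], 0.91), ([0.5979, -0.1688, 0.0898], 0.28)]
side {'fovy': 54.0851403605091, 'cx': 277.63239857825334, 'cy': 205.71614286033576, 'origin': array([ 0.117 , -0.4332,  0.4609]), 'rotation': array([ 0.803 ,  0.4721, -0.1871, -0.312 ])}
cap_mid [([0.5027, 0.382, 0.0284], 0.78), ([0.4706, 0.2549, 0.0272], 0.7), ([0.5484, 0.3019, 0.0253], 0.61)]
post_seat [([0.6012, -0.1683, 0.0791], 0.89), ([0.6558, 0.3543, 0.0015], 0.29)]
spare [([0.4701, 0.1333, -0.0013], 0.97)]
black_post [([0.5732, -0.2934, 0.0613], 0.77)]
module [([0.6182, -0.2373, 0.002], 0.66), ([0.5464, 0.3017, 0.0007], 0.18)]
{'time': 0.6, 'joints': array([ 1.0867,  0.1808,  1.607 ,  0.    ,  1.3538, -0.2063]), 'joint_vel': array([-0.0006, -0.0002, -0.001 ,  0.0009,  0.0021, -0.0015]), 'effort': array([  0.0001, -43.3598, -34.202 ,   0.0704,   0.031 ,  -0.    ]), 'position': array([0.1577, 0.553 , 0.2607]), 'orientation': array([-0.    ,  0.1385,  0.9904,  0.    ]), 'contact_force': array([ 0.2511, -0.4342, -0.4748]), 'torque': array([-0.0039,  0.07  ,  0.049 ]), 'grip_force': 0.0, 'opening': 0.08816980559100723}
```

```bash
sed -i 's/np.array(c\["rotation"\]).reshape(3,3)@d/R.from_quat(np.roll(c["rotation"],-1)).apply(d)/; 2a from scipy.spatial.transform import Rotation as R' h.py; cat h.py
```

```text
from workcell import r
import numpy as np, cv2
from scipy.spatial.transform import Rotation as R
def ray(cam,u,v,cal=None):
    c=cal or r.get_calibration(cam); f=210/np.tan(np.radians(c["fovy"])/2)
    d=np.array([(u-c["cx"])/f,-(v-c["cy"])/f,-1.]); return np.array(c["origin"]),R.from_quat(np.roll(c["rotation"],-1)).apply(d)
def at_z(cam,u,v,z,cal=None):
    o,d=ray(cam,u,v,cal); return o+d*(z-o[2])/d[2]
```

View pics/top0.png

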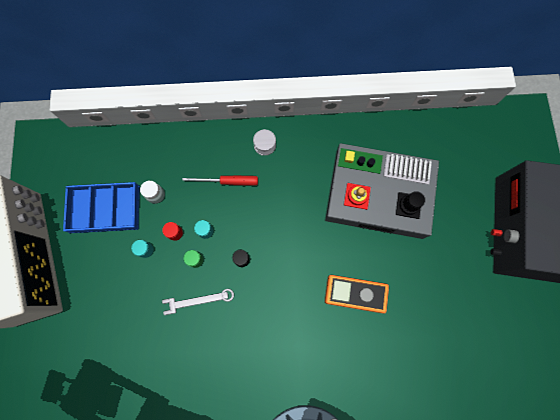

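View pics/side0.png

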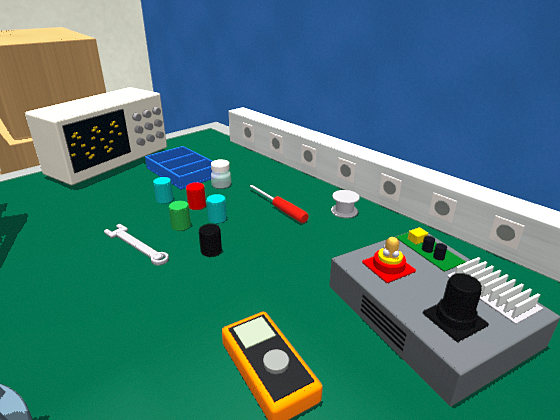

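Candidates for the cap in the top picture: red (172,230), turquoise (203,228) and (140,248), green (192,258), black spare (241,258). The red screwdriver handle (238,181) and the red post base (358,195) are also red. By the description I choose the red one at (172,230). The post is at (358,195). I'll check the choice in a close crop.

```bash
python3 - <<'E'
from h import *
i=cv2.imread("pics/top0.png")[200:280,110:260]; cv2.imwrite("pics/crop.png",cv2.resize(i,None,fx=5,fy=5,interpolation=2))
E
```

```text
(no output)
```

View pics/crop.png

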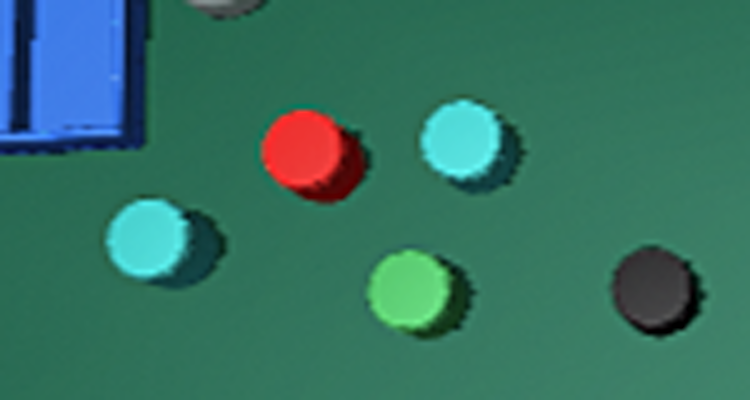

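```bash
python3 -m pendant '[[-0.98,-0.3,0,0],[-0.98,-0.3,0,0],[-0.98,-0.3,0,0],[-0.98,-0.3,0,0],[-0.98,-0.3,0,0]]' 0.7 60; python3 -m pendant '[[-0.98,-0.3,0.1,0],[-0.98,-0.3,0.1,0],[-0.98,-0.3,0.1,0],[-0.98,-0.3,0.1,0],[-0.98,-0.3,0.1,0]]'
```

```text
time: 1.02
position: [0.266, 0.4826, 0.2608]
orientation: [0.0, 0.138, 0.99, 0.0]
contact_force: [0.8, 0.7, 0.6]
opening: 0.0619
grip_force: 0.0
time: 1.43
position: [0.3737, 0.4129, 0.2482]
orientation: [0.0, 0.138, 0.99, 0.0]
contact_force: [0.1, 0.4, -0.1]
opening: 0.0618
grip_force: 0.0
```

The crop shows the red cup standing mouth down, its top centred at full-picture pixel (170.6,229.6). It is clearly distinct from the turquoise, green and black ones.

```bash
python3 -m pendant '[[-0.98,-0.3,0.1,0],[-0.98,-0.3,0.1,0],[-0.98,-0.3,0.1,0],[-0.98,-0.3,0.1,0],[-0.98,-0.3,0.1,0]]' >/dev/null; python3 -m pendant '[[-0.98,-0.3,0.1,0],[-0.98,-0.3,0.1,0],[0,0,0,0],[0,0,0,0]]'
python3 - <<'E'
from h import *
np.set_printoptions(precision=4,suppress=True)
k=r.get_calibration("wrist"); i=r.read_camera("wrist"); cv2.imwrite("pics/w1.png",i); print(k)
for n in ("cap_mid",): print([(np.round(d["location"],4),round(d["score"],2)) for d in r.place_of(n,"wrist")[:4]])
def red(i,box=None):
    i=i.astype(int); m=((i[...,2]>200)&(i[...,1]<90)&(i[...,0]<90)).astype(np.uint8)
    n,l,s,c=cv2.connectedComponentsWithStats(m); return [(s[j].tolist(),c[j]) for j in range(1,n) if s[j,4]>60]
print(red(i)); t=red(cv2.imread("pics/top0.png")); print(t)
for s,c in t[:]: print(at_z("top",*c,0.05))
for s,c in red(i): print(at_z("wrist",*c,0.05,k))
E
```

```text
time: 2.18
position: [0.524, 0.3152, 0.2303]
orientation: [-0.0, 0.14, 0.99, -0.0]
contact_force: [0.3, 0.8, -0.1]
opening: 0.0618
grip_force: 0.0
{'fovy': 62.423745896591896, 'cx': 281.4779121077096, 'cy': 207.98873590637035, 'origin': array([0.4588, 0.3333, 0.3526]), 'rotation': array([ 0.7918, -0.1068, -0.08  ,  0.5961])}
[(array([0.4736, 0.2539, 0.0269]), 0.95), (array([0.5448, 0.224 , 0.0237]), 0.92), (array([0.543 , 0.3046, 0.029 ]), 0.9), (array([0.5064, 0.3803, 0.0271]), 0.72)]
[([255, 194, 43, 42, 1362], array([276.0756, 215.1476])), ([165, 342, 42, 22, 327], array([184.0917, 352.9908]))]
[([220, 176, 37, 7, 179], array([238.067 , 179.1508])), ([344, 183, 26, 26, 277], array([356.4477, 196.3682])), ([163, 222, 15, 15, 181], array([169.8674, 229.2376]))]
[0.6664 0.1287 0.05  ]
[ 0.6037 -0.1704  0.05  ]
[0.5454 0.3035 0.05  ]
[0.5436 0.3035 0.05  ]
[0.6588 0.1718 0.05  ]
```

View pics/w1.png

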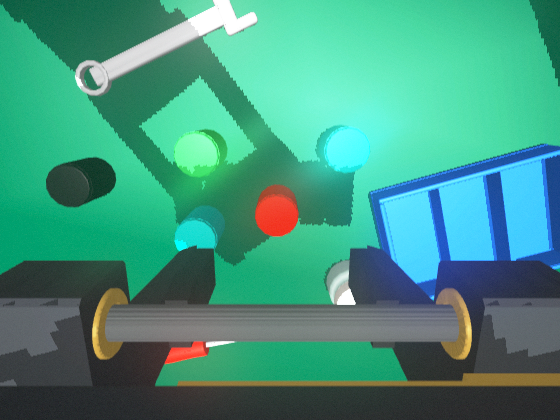

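The wrist view shows the red cap at (277,213), between the fingers' line. The turquoise look-alike is at (198,235) and the jar at (343,285) near the right finger. Red's position agrees between views at (0.544, 0.3035). I'll check the jar's clearance while aligning.

```bash
python3 -m pendant '[[-0.9,-0.23,0.8,0],[0,0,0.8,0],[0,0,0.8,0],[0,0,0.4,0],[0,0,0,0]]' 0.7
python3 - <<'E'
from h import *
i=r.read_camera("top"); print([(d["location"],d["score"]) for d in r.place_of("jar","top")[:2]], at_z("top",150,188,.06))
k=r.get_calibration("wrist"); i=r.read_camera("wrist").astype(int); cv2.imwrite("pics/w2.png",i)
m=((i[...,2]>200)&(i[...,1]<90)&(i[...,0]<90)).astype(np.uint8)
n,l,s,c=cv2.connectedComponentsWithStats(m)
for j in range(1,n):
  if s[j,4]>300: print(s[j],c[j],at_z("wrist",*c[j],.05,k))
print([(d["location"],d["score"]) for d in r.place_of("cap_mid","wrist")[:4]], r.sense()["position"])
E
```

```text
time: 2.7
position: [0.5408, 0.3047, 0.1581]
orientation: [-0.002, 0.138, 0.99, -0.001]
contact_force: [-0.4, -0.8, -0.8]
opening: 0.0616
grip_force: 0.0
[([0.6502, 0.3568, -0.0019], 0.7), ([0.3647, -0.1513, -0.002], 0.24)] [0.65241067 0.3513668  0.06      ]
[ 253  187   56   55 2364] [280.65862944 214.10829103] [0.54339237 0.30359201 0.05      ]
[155 364  36  22 519] [171.9672447  374.77456647] [0.64916244 0.18246147 0.05      ]
[([0.5048, 0.3781, 0.0274], 0.91), ([0.541, 0.3014, 0.0259], 0.88), ([0.546, 0.2264, 0.0258], 0.81), ([0.4741, 0.2525, 0.0275], 0.69)] [0.54383426 0.30519551 0.1624438 ][ WARN:0@0.972] global loadsave.cpp:1063 imwrite_ Unsupported depth image for selected encoder is fallbacked to CV_8U.
```

```bash
python3 -m pendant '[[0,-0.06,0.9,0],[0,0,0.9,0],[0,0,0.9,0],[0,0,0.9,0],[0,0,0.8,0]]' ; python3 -m pendant '[[0,0,0.7,0],[0,0,0,0],[0,0,0,0]]';python3 -m pendant '[[0,0,0,0],[0,0,0,0],[0,0,0,0],[0,0,0,0],[0,0,0,0]]' 0.3 60
python3 -m pendant '[[0,0,-0.3,0],[0,0,-0.6,0],[0,0,-0.9,0],[0,0,-0.9,0],[0,0,-0.9,0]]'
```

```text
time: 3.32
position: [0.5436, 0.3035, 0.0511]
orientation: [0.001, 0.138, 0.99, 0.001]
contact_force: [-0.5, 0.5, 0.8]
opening: 0.0618
grip_force: 0.0
time: 3.57
position: [0.5429, 0.3032, 0.0336]
orientation: [-0.0, 0.138, 0.99, -0.0]
contact_force: [0.9, -0.1, -0.8]
opening: 0.0615
grip_force: 0.0
time: 3.98
position: [0.5439, 0.3035, 0.0348]
orientation: [0.001, 0.138, 0.99, 0.001]
contact_force: [-1.3, 0.8, 5.5]
opening: 0.0392
grip_force: 60.0
time: 4.4
position: [0.5424, 0.3028, 0.1242]
orientation: [-0.0, 0.138, 0.99, -0.0]
contact_force: [0.4, -0.5, -0.8]
opening: 0.0394
grip_force: 60.0
```

```bash
python3 -m pendant '[[-0.2,-0.5,-0.7,0],[-0.41,-0.97,-0.6,0],[-0.41,-0.97,-0.6,0],[-0.41,-0.97,-0.6,0],[-0.41,-0.97,-0.5,0]]' >/dev/null; python3 -m pendant '[[-0.41,-0.97,0,0],[-0.41,-0.97,0,0],[-0.41,-0.97,0,0],[-0.41,-0.97,0,0],[-0.41,-0.97,0,0]]'; python3 -m pendant '[[-0.41,-0.97,0,0],[-0.41,-0.97,0,0],[-0.41,-0.97,0,0],[-0.3,-0.6,0,0],[0,0,0,0]]'; python3 -m pendant '[[0,0,0,0],[0,0,0,0],[0,0,0,0]]'
python3 - <<'E'
from h import *
np.set_printoptions(precision=4,suppress=True)
s=r.sense();k=r.get_calibration("wrist")
for c in("wrist","top","side"):
    cv2.imwrite(f"pics/{c}3.png",r.read_camera(c))
    for n in("post_seat","post_balls","cap_mid"): print(c,n,[(np.round(d["location"],4),round(d["score"],2)) for d in r.place_of(n,c)[:2]])
print(s["position"],s["grip_force"],k)
E
```

```text
time: 5.23
position: [0.5728, 0.0532, 0.1986]
orientation: [-0.0, 0.138, 0.99, -0.0]
contact_force: [0.5, 0.4, -1.5]
opening: 0.0391
grip_force: 60.0
time: 5.65
position: [0.5861, -0.0438, 0.1986]
orientation: [0.0, 0.14, 0.99, -0.001]
contact_force: [1.1, -0.3, -0.9]
opening: 0.0391
grip_force: 60.0
time: 5.9
position: [0.5855, -0.0392, 0.1982]
orientation: [-0.0, 0.138, 0.99, 0.0]
contact_force: [-0.3, 0.3, -0.1]
opening: 0.0393
grip_force: 60.0
wrist post_seat []
wrist post_balls []
wrist cap_mid [(array([ 0.5839, -0.0355,  0.1898]), 0.55)]
top post_seat []
top post_balls [(array([ 0.6205, -0.2405,  0.0019]), 0.65)]
top cap_mid [(array([0.5086, 0.38  , 0.0281]), 0.87), (array([ 0.5845, -0.0383,  0.1889]), 0.58)]
side post_seat [(array([ 0.6034, -0.1696,  0.079 ]), 0.95)]
side post_balls [(array([ 0.6   , -0.1732,  0.0958]), 0.93), (array([ 0.6022, -0.1696,  0.0815]), 0.18)]
side cap_mid [(array([ 0.5874, -0.0424,  0.1915]), 0.97), (array([0.5435, 0.2264, 0.0237]), 0.83)]
[ 0.5855 -0.0392  0.1982] 59.999695098905256 {'fovy': 62.423745896591896, 'cx': 281.4779121077096, 'cy': 207.98873590637035, 'origin': array([ 0.5203, -0.0215,  0.3205]), 'rotation': array([ 0.7908, -0.1066, -0.0805,  0.5974])}
```

View pics/wrist3.png

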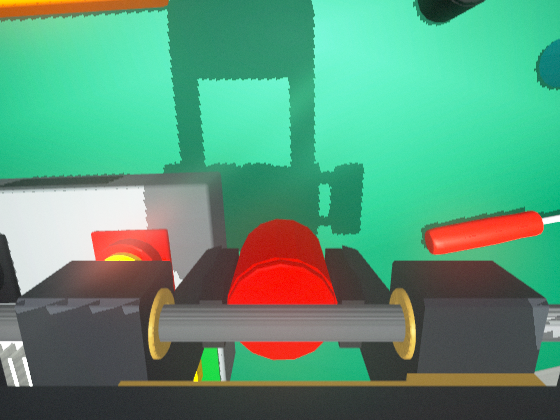

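The wrist view shows the held cap at (280,290). The post is half hidden by the left finger at (125,250). I'll shift so that the camera sees the post clear of the hand.

```bash
python3 -m pendant '[[-0.94,-0.93,0,0],[-0.94,-0.93,0,0],[-0.94,-0.93,0,0],[-0.94,-0.93,0,0],[0,0,0,0]]' >/dev/null;  python3 -m pendant '[[0,0,0,0],[0,0,0,0],[0,0,0,0]]'
python3 - <<'E'
from h import *
np.set_printoptions(precision=4,suppress=True)
s=r.sense();k=r.get_calibration("wrist"); i=r.read_camera("wrist")
cv2.imwrite("pics/w4.png",i)
for n in("post_seat","post_balls","cap_mid"): print(n,[(np.round(d["location"],4),round(d["score"],2)) for d in r.place_of(n,"wrist")[:2]])
print(s["position"],k)
E
```

```text
time: 7.17
position: [0.6502, -0.1546, 0.198]
orientation: [-0.0, 0.138, 0.99, 0.0]
contact_force: [1.1, 0.5, -0.5]
opening: 0.0388
grip_force: 60.0
post_seat [(array([ 0.603 , -0.1687,  0.0772]), 0.69)]
post_balls [(array([ 0.6062, -0.1677,  0.0972]), 0.95)]
cap_mid [(array([ 0.6469, -0.1551,  0.1902]), 0.77)]
[ 0.6502 -0.1546  0.198 ] {'fovy': 62.423745896591896, 'cx': 281.4779121077096, 'cy': 207.98873590637035, 'origin': array([ 0.585 , -0.1368,  0.3203]), 'rotation': array([ 0.7909, -0.1064, -0.0804,  0.5972])}
```

View pics/w4.png

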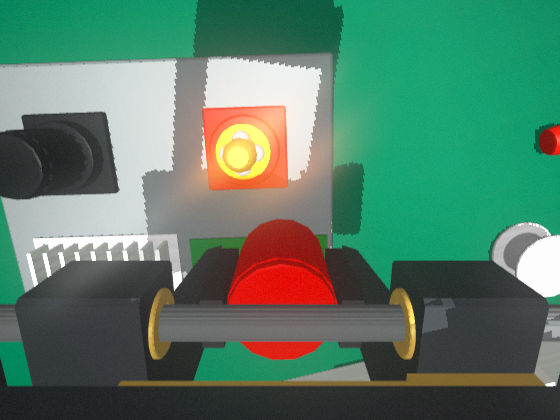

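The picture shows the post clearly: red base corners about (204,108), (284,107), (287,188), (208,190), yellow collar centred near (243,151), brass tip near (238,152), and the held cap at (281,290).

```bash
cat > fit.py <<'E'
from h import *
np.set_printoptions(precision=4,suppress=True)
i=cv2.imread("pics/w4.png"); h=cv2.cvtColor(i,cv2.COLOR_BGR2HSV)
k={'fovy': 62.423745896591896,'cx':281.4779121077096,'cy':207.98873590637035,'origin':np.array([ 0.585,-0.1368,0.3203]),'rotation':np.array([0.7909,-0.1064,-0.0804,0.5972])}
b=np.zeros(i.shape[:2],np.uint8); b[100:196,198:294]=1
y=((h[...,0]>14)&(h[...,0]<36)&(h[...,1]>60)&(h[...,2]>150)|(h[...,1]<90)&(h[...,2]>100)).astype(np.uint8)
y[:125]=0;y[:,:212]=0;y[184:]=0;y[:,276:]=0
c=max(cv2.findContours(y*b,0,2)[0],key=cv2.contourArea); hull=cv2.convexHull(c)[:,0]
P=np.array([at_z("wrist",u,v,.086,k) for u,v in hull])[:,:2]; ce,rad=cv2.minEnclosingCircle((P*1e3).astype(np.float32)); print("collar",ce,rad,cv2.boundingRect(c))
rd=((((h[...,0]<8)|(h[...,0]>172))&(h[...,1]>120)&(h[...,2]>120))|(y>0)).astype(np.uint8)*b
c=max(cv2.findContours(rd,0,2)[0],key=cv2.contourArea); P=np.array([at_z("wrist",u,v,.08,k) for u,v in c[:,0]])[:,:2]
print("base",[np.round(v,1) for v in cv2.minAreaRect((P*1e3).astype(np.float32))])
print("tip",at_z("wrist",238,152,.113,k))
# held cap: project circles
f=210/np.tan(np.radians(k["fovy"])/2); Rm=R.from_quat(np.roll(k["rotation"],-1)).inv()
a=np.linspace(0,2*np.pi,73)
for z in(.165,.215):
    p=Rm.apply(np.c_[.6502+.02*np.cos(a),-.1546+.02*np.sin(a),z+0*a]-k["origin"]); u=k["cx"]+f*p[:,0]/-p[:,2]; v=k["cy"]-f*p[:,1]/-p[:,2]
    print("cap",z,u.min(),u.max(),v.min(),v.max()); cv2.polylines(i,[np.c_[u,v].astype(np.int32)],True,(255,255,255),1)
cv2.imwrite("pics/ov.png",cv2.resize(i[90:370,170:390],None,fx=2,fy=2))
hr=((h[...,0]<8)|(h[...,0]>172))&(h[...,1]>150)&(h[...,2]>60)
for row in(225,240,260,270,285,300,350): w=np.where(hr[row,200:370])[0]+200; print(row,w.min(),w.max())
E
python3 fit.py
```

```text
collar (601.3680419921875, -166.53656005859375) 21.011917114257812 (215, 125, 56, 55)
base [array([ 597.7, -166.4]), array([55. , 48.8]), np.float64(76.1)]
tip [ 0.5994 -0.1677  0.113 ]
cap 0.165 241.62021044162984 324.3178551765269 218.31912502932113 294.9964536882314
cap 0.215 225.4876811523459 341.6416265807764 262.8206918587259 365.3748920099354
225 259 302
240 246 317
260 238 324
270 235 327
285 231 331
300 227 336
350 250 314
```

View pics/ov.png

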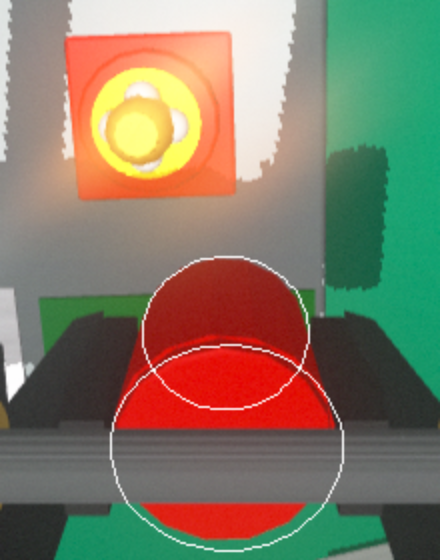

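```bash
cat >> fit.py <<'E'
print("collar",at_z("wrist",243.75,151.5,.086,k),"base",at_z("wrist",244.75,149,.08,k))
for s,z,c in(("top0",.086,"top"),("side0",.086,"side")):
    h=cv2.cvtColor(cv2.imread(f"pics/{s}.png"),cv2.COLOR_BGR2HSV); q=(356,196) if c=="top" else (390,258)
    h0=h[q[1]-30:q[1]+30,q[0]-40:q[0]+40]
    m=((h0[...,0]>20)&(h0[...,0]<35)&(h0[...,1]>150)&(h0[...,2]>110)).astype(np.uint8)
    n,l,st,ce=cv2.connectedComponentsWithStats(m)
    for j in range(1,n):
        if st[j,4]>15:
            x,y,w,hh,_=st[j]; u,v=q[0]-40+x+(w-1)/2,q[1]-30+y+(hh-1)/2; print(c,st[j],(u,v),at_z(c,u,v,.086))
for c,n in(("top","top3"),("side","side3")): pass
cv2.imwrite("pics/both.png",np.hstack([cv2.resize(cv2.imread(f"pics/{n}.png")[y:y+60,x:x+80],None,fx=5,fy=5) for n,x,y in(("top0",316,166),("side0",350,228))]))
E
python3 fit.py|tail -8
```

```text
285 231 331
300 227 336
350 250 314
collar [ 0.602  -0.1679  0.086 ] base [ 0.601  -0.1676  0.08  ]
top [35 21 16 14 73] (np.float64(358.5), np.float64(193.5)) [ 0.6015 -0.1681  0.086 ]
side [ 58   0  20  16 227] (np.float64(417.5), np.float64(235.5)) [ 0.6815 -0.1687  0.086 ]
side [39  9  8  6 37] (np.float64(392.5), np.float64(239.5)) [ 0.6402 -0.1474  0.086 ]
side [ 28  20  25  16 188] (np.float64(390.0), np.float64(255.5)) [ 0.599  -0.1703  0.086 ]
```

View pics/both.png

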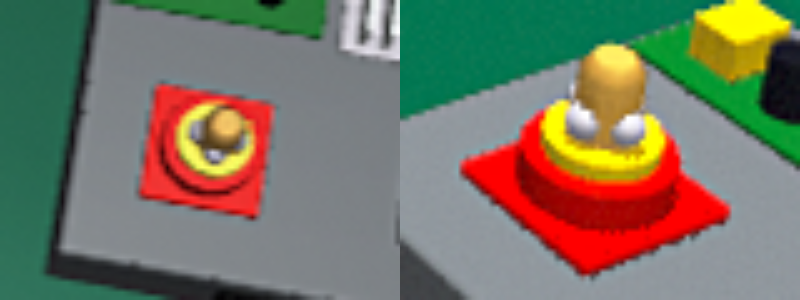

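Both crops show the post with its collar centre near top px (358.5,193.5) and side px (390,255.5). All views agree on (0.6015, -0.168).

```bash
python3 -m pendant '[[0.86,-0.53,0,0],[0.85,-0.52,0,0],[0,0,0.6,0],[0,0,0.6,0],[0,0,0.5,0]]' ; python3 -m pendant '[[0,0,0,0],[0,0,0,0],[0,0,0,0]]'
python3 - <<'E'
from h import *
np.set_printoptions(precision=4,suppress=True)
p=[]
for c in("side","top"):
    i=r.read_camera(c); cv2.imwrite(f"pics/{c}5.png",i); p.append(r.sense()["position"])
    for n in("post_seat","post_balls","cap_mid"): print(c,n,[(np.round(d["location"],4),round(d["score"],2)) for d in r.place_of(n,c)[:2]])
    p.append(r.sense()["position"])
print(np.mean(p,0),np.std(p,0))
a=cv2.imread("pics/side5.png")[130:330,290:490]; b=cv2.imread("pics/top5.png")[130:260,290:420]
cv2.imwrite("pics/c5.png",np.hstack([cv2.resize(a,(400,400),interpolation=2),cv2.resize(b,(400,400),interpolation=2)]))
E
```

```text
time: 7.78
position: [0.6021, -0.1688, 0.1555]
orientation: [0.0, 0.138, 0.99, -0.0]
contact_force: [0.1, -0.4, -1.8]
opening: 0.0393
grip_force: 60.0
time: 8.03
position: [0.603, -0.1691, 0.1563]
orientation: [0.0, 0.138, 0.99, -0.0]
contact_force: [-0.2, 0.3, -0.7]
opening: 0.0394
grip_force: 60.0
side post_seat [(array([ 0.6037, -0.1691,  0.0798]), 0.97), (array([ 0.4673,  0.1306, -0.0021]), 0.62)]
side post_balls [(array([ 0.6004, -0.168 ,  0.0929]), 0.72)]
side cap_mid [(array([ 0.6076, -0.1732,  0.1475]), 0.83), (array([0.469 , 0.2509, 0.0214]), 0.81)]
top post_seat []
top post_balls []
top cap_mid [(array([0.5054, 0.378 , 0.0275]), 0.85), (array([0.5424, 0.2291, 0.0235]), 0.82)]
[ 0.6029 -0.1693  0.1564] [0.0002 0.     0.0002]
```

View pics/c5.png

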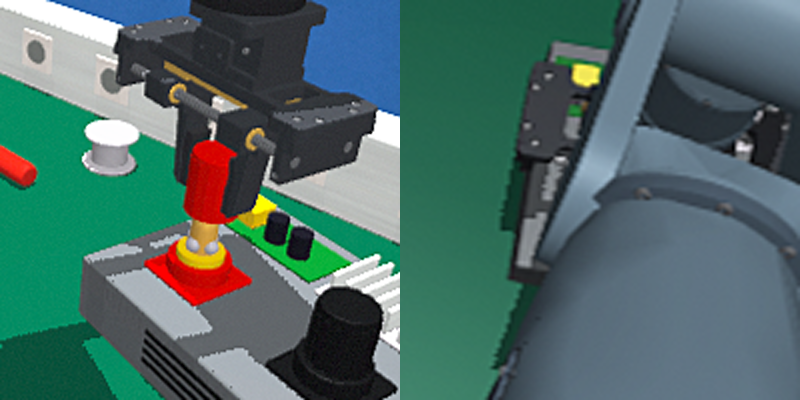

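The side crop shows the cap held just above the post tip, roughly coaxial: cap about (207,185), post about (205,235). The top view is blocked by the arm. I'll measure side alignment numerically.

```bash
python3 - <<'E'
from h import *
np.set_printoptions(precision=2,suppress=True)
i=cv2.imread("pics/side5.png"); h=cv2.cvtColor(i,cv2.COLOR_BGR2HSV)
k=r.get_calibration("side"); f=210/np.tan(np.radians(k["fovy"])/2); Rm=R.from_quat(np.roll(k["rotation"],-1)).inv()
def pr(P): p=Rm.apply(np.atleast_2d(P)-k["origin"]); return np.c_[k["cx"]+f*p[:,0]/-p[:,2],k["cy"]-f*p[:,1]/-p[:,2]]
ax=pr([[.603,-.1693,z] for z in(.08,.086,.1,.112,.123,.148,.173)]); print(ax)
H=h[...,0].astype(int); V=h[...,2]; S=h[...,1]
red=((H<8)|(H>172))&(S>120)&(V>60); yel=(H>8)&(H<35)&(S>80)&(V>70)
for v in range(198,275,3):
    a=np.where(red[v,370:420])[0]+370; b=np.where(yel[v,370:412])[0]+370
    print(v,(a.min(),a.max()) if len(a) else "",(b.min(),b.max()) if len(b) else "", round(float(np.interp(v,ax[::-1,1],ax[::-1,0])),1))
E
```

```text
[[390.4  257.35]
 [390.94 254.21]
 [392.21 246.77]
 [393.31 240.27]
 [394.35 234.2 ]
 [396.76 220.02]
 [399.28 205.25]]
198   399.3
201 (np.int64(388), np.int64(400))  399.3
204 (np.int64(386), np.int64(404))  399.3
207 (np.int64(385), np.int64(408))  399.0
210 (np.int64(385), np.int64(404))  398.5
213 (np.int64(384), np.int64(404))  398.0
216 (np.int64(384), np.int64(404))  397.4
219 (np.int64(383), np.int64(403))  396.9
222 (np.int64(383), np.int64(403))  396.4
225 (np.int64(383), np.int64(401))  395.9
228 (np.int64(383), np.int64(401)) (np.int64(382), np.int64(382)) 395.4
231 (np.int64(382), np.int64(400))  394.9
234 (np.int64(382), np.int64(400))  394.4
237 (np.int64(384), np.int64(408)) (np.int64(409), np.int64(411)) 393.9
240 (np.int64(390), np.int64(405)) (np.int64(386), np.int64(411)) 393.4
243  (np.int64(385), np.int64(398)) 392.8
246  (np.int64(385), np.int64(398)) 392.3
249  (np.int64(380), np.int64(397)) 391.8
252 (np.int64(376), np.int64(377)) (np.int64(378), np.int64(401)) 391.3
255 (np.int64(374), np.int64(403)) (np.int64(378), np.int64(402)) 390.8
258 (np.int64(370), np.int64(405)) (np.int64(379), np.int64(402)) 390.4
261 (np.int64(370), np.int64(405)) (np.int64(381), np.int64(401)) 390.4
264 (np.int64(370), np.int64(409)) (np.int64(387), np.int64(397)) 390.4
267 (np.int64(370), np.int64(413))  390.4
270 (np.int64(372), np.int64(415))  390.4
273 (np.int64(375), np.int64(411))  390.4
```

```bash
python3 -m pendant '[[0.06,0.06,0,0],[0,0,0.2,0],[0,0,0.2,0],[0,0,0.16,0],[0,0,0,0]]' ; python3 -m pendant '[[0,0,0,0],[0,0,0,0]]'
```

```text
time: 8.85
position: [0.6006, -0.167, 0.1401]
orientation: [-0.001, 0.138, 0.99, 0.0]
contact_force: [0.1, 0.4, -1.5]
opening: 0.0393
grip_force: 60.0
time: 9.02
position: [0.6014, -0.1674, 0.1416]
orientation: [-0.0, 0.138, 0.99, 0.0]
contact_force: [-0.3, 0.9, -0.2]
opening: 0.039
grip_force: 60.0
```

```bash
python3 -m pendant '[[0,0,0.12,0],[0,0,0.12,0],[0,0,0.08,0],[0,0,0,0]]' ; python3 -m pendant '[[0,0,0,0],[0,0,0,0]]'
```

```text
time: 9.35
position: [0.601, -0.1672, 0.133]
orientation: [-0.0, 0.138, 0.99, 0.0]
contact_force: [0.8, -0.5, -0.9]
opening: 0.0394
grip_force: 60.0
time: 9.52
position: [0.6014, -0.1673, 0.1338]
orientation: [0.0, 0.138, 0.99, -0.0]
contact_force: [1.0, 0.0, -0.7]
opening: 0.0393
grip_force: 60.0
```

```bash
python3 -m pendant '[[0,0,0.06,0],[0,0,0.06,0],[0,0,0.06,0],[0,0,0.06,0]]' ; python3 -m pendant '[[0,0,0.06,0],[0,0,0.06,0],[0,0,0,0]]';python3 -m pendant '[[0,0,0.06,0],[0,0,0.06,0],[0,0,0,0],[0,0,0,0]]'
```

```text
time: 9.85
position: [0.6026, -0.1681, 0.1304]
orientation: [0.001, 0.138, 0.99, -0.001]
contact_force: [-5.6, 0.9, 18.9]
opening: 0.0388
grip_force: 60.0
time: 10.1
position: [0.6018, -0.1679, 0.1266]
orientation: [0.001, 0.138, 0.99, -0.001]
contact_force: [-3.2, 0.3, 4.6]
opening: 0.0388
grip_force: 60.0
time: 10.43
position: [0.6009, -0.1673, 0.1203]
orientation: [-0.001, 0.139, 0.99, 0.0]
contact_force: [2.0, -2.5, -9.9]
opening: 0.0394
grip_force: 60.0
```

```bash
python3 -m pendant '[[0,0,0.08,0],[0,0,0.08,0],[0,0,0,0]]' ; python3 -m pendant '[[0,0,0.06,0],[0,0,0.06,0],[0,0,0,0],[0,0,0,0]]'
```

```text
time: 10.68
position: [0.6011, -0.1674, 0.118]
orientation: [-0.0, 0.138, 0.99, -0.0]
contact_force: [-4.8, 0.1, 2.1]
opening: 0.0393
grip_force: 60.0
time: 11.02
position: [0.6016, -0.1674, 0.1163]
orientation: [0.0, 0.138, 0.99, -0.0]
contact_force: [-6.3, 0.4, 9.1]
opening: 0.0392
grip_force: 60.0
```

```bash
python3 -m pendant '[[0,0,0.06,0],[0,0,0.06,0],[0,0,0,0],[0,0,0,0]]' ; python3 -m pendant '[[0,0,0.06,0],[0,0,0,0],[0,0,0,0]]'
```

```text
time: 11.35
position: [0.6019, -0.1675, 0.1147]
orientation: [0.001, 0.138, 0.99, -0.0]
contact_force: [-9.4, 1.5, 16.4]
opening: 0.0387
grip_force: 60.0
time: 11.6
position: [0.6019, -0.1675, 0.1146]
orientation: [0.0, 0.138, 0.99, -0.0]
contact_force: [-13.3, 4.2, 26.2]
opening: 0.0392
grip_force: 60.0
```

Bottomed at 26 N. I'll relieve the sideways force a little and check visually.

```bash
python3 -m pendant '[[0.04,0,0.03,0],[0,0,0,0],[0,0,0,0],[0,0,0,0]]'
python3 - <<'E'
from h import *
i=r.read_camera("side"); 
for n in("cap_mid","post_seat"): print(n,[(np.round(d["location"],4),round(d["score"],2)) for d in r.place_of(n,"side")[:3]])
w=r.read_camera("wrist")
cv2.imwrite("pics/f.png",np.hstack([cv2.resize(i[180:290,320:460],(509,400),interpolation=2),cv2.resize(w,(291,400))])); print(r.sense())
E
```

```text
time: 11.93
position: [0.6018, -0.1675, 0.1146]
orientation: [0.002, 0.138, 0.99, -0.001]
contact_force: [-13.0, 3.8, 28.1]
opening: 0.0391
grip_force: 60.0
cap_mid [(array([0.545 , 0.2255, 0.0246]), 0.98), (array([0.5017, 0.3816, 0.0253]), 0.71), (array([ 0.6074, -0.168 ,  0.1116]), 0.69)]
post_seat [(array([ 0.6022, -0.1677,  0.0766]), 0.66), (array([ 0.3693,  0.2445, -0.002 ]), 0.62)]
{'time': 12.1333, 'joints': array([-4.61063595e-01,  4.46278589e-01,  1.58367146e+00, -1.18573957e-04,
        1.10816726e+00, -1.75450902e+00]), 'joint_vel': array([ 7.45958794e-04,  1.17225082e-03, -1.30260152e-03,  9.32723818e-05,
        1.11840765e-03, -2.27696026e-03]), 'effort': array([ 1.54807064e-02, -3.76286852e+01, -2.58572388e+01,  5.08435965e-01,
       -3.76178563e+00,  4.12085617e-03]), 'position': array([ 0.60179595, -0.16745606,  0.11454459]), 'orientation': array([ 1.63132610e-03,  1.38205077e-01,  9.90402107e-01, -6.00916329e-04]), 'contact_force': array([-12.36575187,   3.16969515,  27.44714841]), 'torque': array([0.68201701, 1.89561313, 0.00941997]), 'grip_force': 60.00902874264888, 'opening': 0.03886871474857954}
```

View pics/f.png

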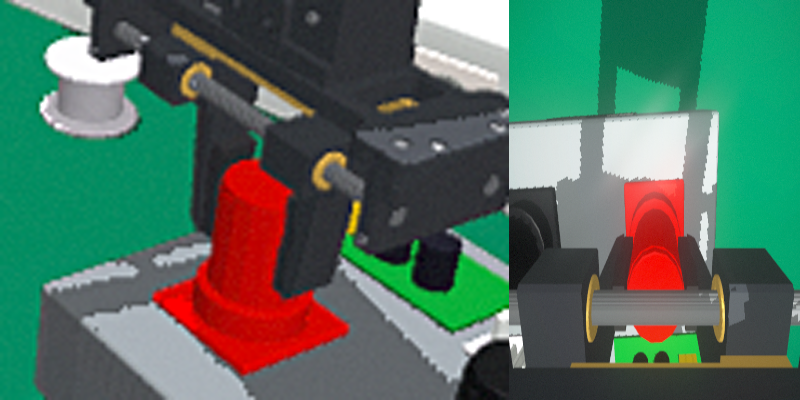

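The cap sits flush on the red base with no yellow visible. It is held at a 60 N grip and about 27 N of press.

```bash
python3 -c "
from workcell import r
print(r.sign_off())"
```

```text
the job is handed in; nothing more can be done
None
```

I handed the job in with the red cap clicked onto the bare post, flush on its base with no yellow collar showing. The gripper is still holding it (60 N grip, about 27 N downward press); no pass/fail result came back.

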